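# Shut the tagged valve in the bench air box

## Task

Slide the steel cover of the bench air box fully open, to its stop, then push the lever of the tagged valve (the one with the round tag disc on its hub) a full quarter turn clockwise to its stop, so that this outlet is shut. Only push, with the fingertips or the outside of the fingers: do not take the lever or the cover's edge between the fingers. Leave the cover open, the other valve open as it is, and the glassware standing where it is.

Things in the scene. Friction and masses are not known exactly. Their poses are not given: they have to be found in the camera images.
- air_box: low grey steel box fixed to the bench, 182 mm deep (x), 635 long (y), walls 95 high, guide channels on the long edges to 104. Origin at bench height under the centre of the bay; x away from the robot, y to its left. Right part, y -155 to 155, is the bay, 156 clear between the channels, with two valves, stems at x 15, y -80 and 35, either way round. Left part, to y 475, has a fixed top below the cover.
- cover (a joint): flat steel cover of the bay, 170 x 318 mm, 3 mm thick, top at 99.5 mm above the bench, captive in the channels. 0 = shut, 0.300 m = fully open at its stop, above the left part; it slides towards the box's +y. Starts 0 to 30 mm open. It moves with 2 to 5 N and stays where it is left.
- cover_flange (a point): middle of the top of the cover's upturned edge (flange) at its right-hand end, the thing to push: a plate 140 mm wide (along the box's x), 4 mm thick, its top rolled to an 8 mm rim, standing 20 mm above the cover. This point is 119.5 mm above the bench. Axes as the box's.
- tagged_lever (a joint): lever of the tagged ball valve, on a vertical stem. 0 = open: along its pipe, pointing from the stem to the box's -x (towards the robot). Grows as it turns clockwise seen from above, its end going towards the box's +y. 1.571 = shut: at its stop, square across the pipe, pointing to +y. Stays where left; turning takes 0.3 N m, some 5 N at the sleeve. Starts 0 to 0.2.
- tagged_stem (a point): on the stem axis of the tagged valve, at mid height of its lever's sleeve, 80.5 mm above the bench. A round flat steel tag disc, 40 mm across, sits on the hub of this lever, under the stem nut, top at 81 mm. Valve bodies and pipes in the bay lie below 76 mm. The lever's own axes: x from the sleeve towards the stem, z up.
- tagged_grip (a point): centre of the tagged lever's sleeve, 58 mm from the stem, 80.5 mm above the bench: push here, on the side. The lever ends 78 mm from the stem; from 30 to 78 mm it wears a black sleeve 20 mm wide, 13 mm high (74 to 87 mm above the bench). The lever's own axes: x from the sleeve towards the stem, z up.
- plain_lever (a joint): lever of the plain (other) ball valve, on a vertical stem. 0 = open: along its pipe, pointing from the stem to the box's -x (towards the robot). Grows as it turns clockwise seen from above, its end going towards the box's +y. 1.571 = shut: at its stop, square across the pipe, pointing to +y. Stays where left; turning takes 0.3 N m, some 5 N at the sleeve. Starts 0 to 0.12; leave it.
- plain_stem (a point): on the stem axis of the plain valve, 80.5 mm above the bench; same valve and lever but no disc on the hub, only a small nut. The lever's own axes: x from the sleeve towards the stem, z up.
- plain_grip (a point): centre of the sleeve on the plain lever, 58 mm from the stem, 80.5 mm above the bench; same sizes as the tagged one. The lever's own axes: x from the sleeve towards the stem, z up.
- flask: loose small clear glass conical flask, 74 mm across the foot, 97 mm high, on the bench to the right of the box. Origin under its centre. Leave alone.
- beaker: loose clear glass beaker, 60 mm across, 75 mm high, on the bench in front of the box's left part. Origin under its centre. Leave alone.
- bottle: loose amber reagent bottle with black cap, 54 mm across, 105 mm high, on the bench behind the box. Origin under its centre. Leave alone.

How it is judged:
By the outcome, as a careful person would: the job done as asked, in the order asked, and still so for the second after the job is handed in, with the robot touching nothing.
It also fails if it takes over 48 s, if anything falls off the work surface, if the arm or the gripper's body presses on something with over 40 N, if the wrist force passes 120 N, or if a joint passes its speed limit or range.

## Robot

A 6-joint arm with a two-finger parallel gripper is mounted at the origin on the work surface. World frame = base frame: x ahead of the robot, y to its left, z up, the work surface at z = 0. Lengths are in m, angles in rad, forces in N, time in s.
With the tool pointing down it reaches from about 0.275 to 0.825 m from the base axis. Payload 5.2 kg.
Tool frame: the origin (TCP) lies midway between the tips of the shut fingers; the grasp point (between the pads) lies 19 mm behind it (robot.grasp_offset is the distance from the TCP to the grasp point, in m); x points along the fingers, z is the direction in which the jaws open and shut, and the axes are right-handed (so a half turn about x gives the same grasp; the last joint's range is limited). The gripper opens to 93 mm and grips with 3 to 60 N. Pads are 15 mm wide; open, the fingers measure 128 mm over their backs; the gripper's body (75 mm by 188 mm) begins 65 mm behind the grasp point.
Start: joints at [-1.447, 0.259, 1.535, -0, 1.348, -0.203], TCP at [0.177, -0.521, 0.219] pointing down, gripper open.
Joint ranges: [-3.14, 3.14], [-0.91, 2.08], [0.19, 2.58], [-1.22, 4.36], [0.22, 2.71], [-3.12, 3.12]. Speed limits (rad/s): [2.57, 2.57, 3.14, 3.14, 3.14, 3.14].

## Interface

Orientations are given as a unit quaternion [x, y, z, w].
In Python, from station import read_state, viewer, job, robot gives the robot as it stands.
- The arm moves only by the tool play_rows, never from a script. Its argument "deltas" is a list that holds one entry, the list of rows, each a list of 7 numbers: the turn, a rotation vector about the tool's x, y, z in degrees, then the shift along the tool's x, y, z in cm, then the finger opening in cm, from 0 to 9.3. A call has 1 to 5 rows; each row shifts and turns the commanded pose from where the row before left it, along the tool's axes as they then stand; what a row does not reach is not made up. A row lasts 1/8 s, in which the tool goes at most 62.5 mm and 10.7 degrees, less where a joint would pass 70% of its speed; a pose out of reach is approached as far as the arm can. A call is refused whole if a number of a shift passes 6.25 or a number of a turn 10.7, either way. A call with a gripper value outside its range is refused whole. The fingers move at their own pace and stop on an object; "squeeze" is the grip in N (left out, the last holds). Time passes only in rows, so rows that do not move let the fingers close. It gives the time, the measured TCP pose, the force and the opening at its end, in the units of the state.
- read_state(): the state, without advancing time (a new reading comes with each control period).
- viewer.snapshot(name): name is "scene" or "top" or "wrist"; returns (picture, depth): 400x640x3 uint8, red, green, blue; 400x640 float32, m along the optical axis (not along the pixel's ray), 0 where there is no reading.
- viewer.camera_info(name): a dict with "mtx" (3x3 intrinsics, pixels), "distortion" ([k1, k2, p1, p2, k3] as OpenCV has them; the pictures are not rectified), "rvec" (rotation vector, rad) and "tvec" (3), from world to camera coordinates, as OpenCV has them. Camera axes: x right, y down, z forward; pixel columns grow to the right and rows downward; lengths in m; the calibration is good to about 2 mm. A picture is of the moment at which its call begins: read the wrist's pose just before it. camera_info takes no time and is no camera call; for the wrist camera it gives the pose at the moment of the call.
- job.close_job(): hands the job in, once; it reports no verdict.
The state is a dict: "time": time; "joints": joint angles; "dq": joint speeds; "tau": joint torques, N m; "eef_pos": TCP position; "orientation": TCP orientation; "ft_force": force on the tool from outside, world axes, zero at the start; "ft_torque": the same for the moment, N m; "gripper_width": opening from 0.0 (shut) to 1.0 (fully open).
Only numpy, scipy, OpenCV 4.12 (cv2) and the standard library are available. Lean on these libraries where they do the work, as an engineer would, in place of code of your own. Each camera call takes 0.05 s, during which the arm holds its last target.

## Working session

There is one attempt and no reset: what is moved stays moved. The work goes in short steps, Python scripts to look and compute and a tool call to move; the robot and the scene stay as the last step left them, time stands still between calls to the robot, and variables do not carry over. Pictures are saved under pics/ and viewed, and the job is handed in when it is done.

Besides the shell and the picture viewer there is one more tool, called after "Request:" as name([rows], argument=value, ...), one row to a line, values as JSON. play_rows: Moves the arm, as the interface text tells. Its arguments: {"type":"object","properties":{"deltas":{"type":"array"},"squeeze":{"type":"number"}},"required":["deltas"]}

```bash
mkdir -p pics; ls; python3 - <<'E'
from station import read_state, viewer, job, robot
import cv2,numpy as np
s=read_state(); print({k:np.round(v,3) for k,v in s.items()})
for n in ("scene","top","wrist"):
    p,d=viewer.snapshot(n); cv2.imwrite(f"pics/{n}0.png",p[:,:,::-1]); np.save(f"pics/{n}0.npy",d)
    i=viewer.camera_info(n); print(n,i)
    np.savez(f"pics/{n}0cam.npz",**{k:np.array(v) for k,v in i.items()})
E
```

```text
pics
{'time': np.float64(0.0), 'joints': array([-1.447,  0.259,  1.536,  0.   ,  1.348, -0.203]), 'dq': array([ 0.001, -0.001,  0.   , -0.   , -0.   , -0.002]), 'tau': array([ 0.0000e+00, -4.3731e+01, -2.8400e+01,  7.2000e-02,  4.1000e-02,
       -0.0000e+00]), 'eef_pos': array([ 0.176, -0.52 ,  0.218]), 'orientation': array([ 0.412,  0.575, -0.412,  0.574]), 'ft_force': array([-0.34 ,  0.668, -0.117]), 'ft_torque': array([-0.049,  0.008, -0.039]), 'gripper_width': np.float64(1.002)}
scene {'mtx': array([[479.04493545,   0.        , 320.41856093],
       [  0.        , 479.04493545, 201.55529611],
       [  0.        ,   0.        ,   1.        ]]), 'distortion': array([-0.13576768,  0.        ,  0.        ,  0.        ,  0.        ]), 'rvec': array([ 1.99620517,  1.73528489, -0.55344248]), 'tvec': array([ 0.019248  , -0.42384556,  1.4532813 ])}
top {'mtx': array([[437.16081656,   0.        , 312.62124203],
       [  0.        , 437.16081656, 199.55788024],
       [  0.        ,   0.        ,   1.        ]]), 'distortion': array([0.02531482, 0.        , 0.        , 0.        , 0.        ]), 'rvec': array([ 2.14983013, -2.04933027,  0.23829161]), 'tvec': array([-0.11143407,  0.59045076,  0.88594714])}
wrist {'mtx': array([[275.45101826,   0.        , 318.63312263],
       [  0.        , 275.45101826, 199.91624032],
       [  0.        ,   0.        ,   1.        ]]), 'distortion': array([-0.02863477,  0.        ,  0.        ,  0.        ,  0.        ]), 'rvec': array([-2.36684242,  1.69631093,  0.23402798]), 'tvec': array([-0.5500707 , -0.03118869,  0.39103912])}
```

View pics/scene0.png

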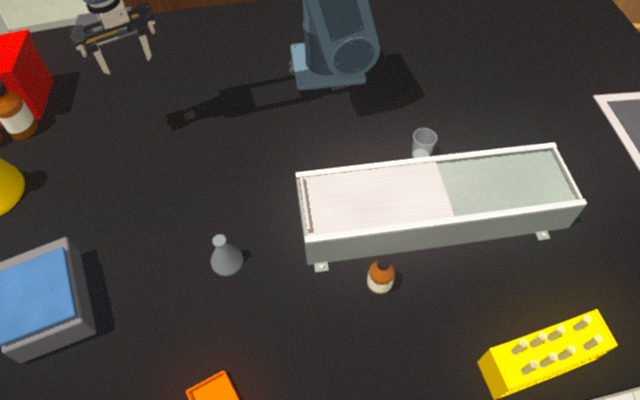

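View pics/top0.png

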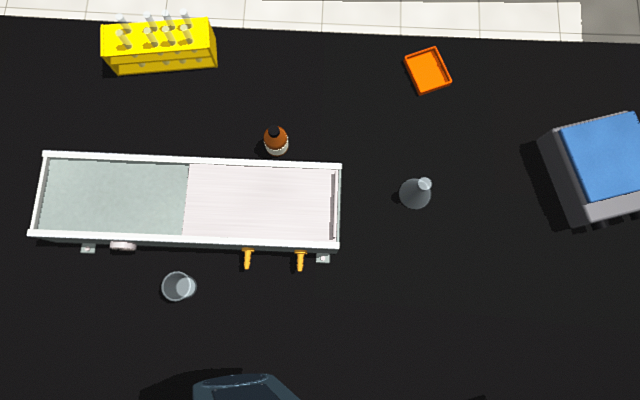

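View pics/wrist0.png

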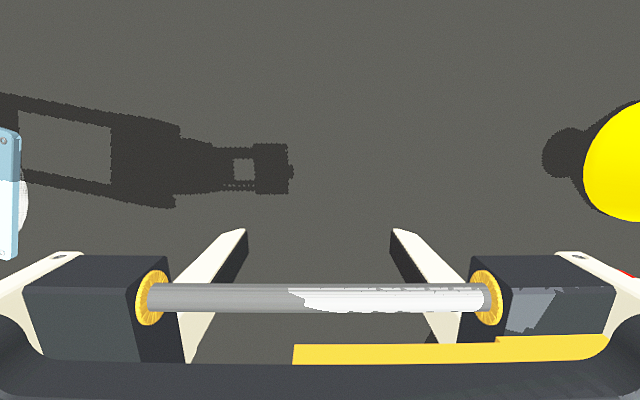

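The top view shows the box at (28–341, 152–247). The cover is pinkish, with its flange near (333,205). The flask is at (415,193), the beaker at (178,287) and the bottle at (276,140). Next I fit the box pose.

```bash
cat > h.py <<'E'
import cv2,numpy as np
def world(d,c):
    h,w=d.shape
    u,v=np.meshgrid(np.arange(w),np.arange(h))
    p=np.stack([u,v],-1).reshape(-1,1,2).astype(np.float64)
    n=cv2.undistortPoints(p,c['mtx'],c['distortion']).reshape(h,w,2)
    P=np.dstack([n*d[...,None],d])
    R=cv2.Rodrigues(np.array(c['rvec']))[0]
    W=(P-np.array(c['tvec']))@R
    W[d<=0]=np.nan
    return W
def ray(c,uv,z):
    n=cv2.undistortPoints(np.array([[uv]],float),c['mtx'],c['distortion']).reshape(2)
    R=cv2.Rodrigues(np.array(c['rvec']))[0]
    o=-R.T@np.array(c['tvec']); dr=R.T@np.array([n[0],n[1],1.])
    return o+dr*(z-o[2])/dr[2]
E
python3 - <<'E'
from h import *
for n in ("top","scene"):
    c=np.load(f"pics/{n}0cam.npz"); d=np.load(f"pics/{n}0.npy"); W=world(d,c)
    z=W[...,2]
    m=(z>0.06)&(z<0.125)
    m=m.astype(np.uint8)
    k,l,st,ce=cv2.connectedComponentsWithStats(m)
    for i in range(1,k):
        if st[i,4]>60:
            q=W[l==i]; print(n,i,st[i],np.round(np.nanmedian(q,0),3))
            if st[i,4]>10000:
                hi=q[(q[:,2]>0.100)&(q[:,2]<0.11)]; 
                for q2 in (q,hi):
                    r=cv2.minAreaRect((q2[:,:2]*1000).astype(np.float32)); print(r, np.round(cv2.boxPoints(r)))
    np.save(f"pics/{n}W.npy",W)
    if n=="top":
        print('bench z',np.nanmedian(z[300:340,60:120]))
        for v in (190,205,220): print(np.round(z[v,320:345],4), np.round(W[v,333],3))
        cc=[ray(c,uv,0.104) for uv in ((42,152),(341,165),(339,247),(28,235))]; print(np.round(cc,3))
        for nm,(v0,v1,u0,u1) in dict(flask=(170,212,395,435),beaker=(265,305,158,200),bottle=(120,158,260,292)).items():
            q=W[v0:v1,u0:u1].reshape(-1,3); 
            q=q[q[:,2]>0.015]; print(nm,np.round(np.nanmin(q,0),3),np.round(np.nanmax(q,0),3),len(q))
        # bases
E
python3 - <<'E'
import cv2
p=cv2.imread('pics/top0.png'); cv2.imwrite('pics/crop0.png',cv2.resize(p[140:310,140:450],None,fx=2.5,fy=2.5,interpolation=cv2.INTER_CUBIC))
E
```

```text
top 1 [ 100   16  113   48 3337] [0.952 0.295 0.09 ]
top 2 [ 546  111   94  117 7864] [ 0.697 -0.692  0.104]
top 3 [263 125  24  24 432] [0.729 0.007 0.078]
top 4 [   27   151   315   100 26626] [0.573 0.18  0.099]
((570.0983276367188, 177.6703338623047), (197.51290893554688, 636.771240234375), 0.3973517119884491) [[ 469.  495.]
 [ 474. -141.]
 [ 671. -140.]
 [ 667.  497.]]
((577.6556396484375, 177.0111541748047), (183.7704315185547, 634.7875366210938), 0.21367986500263214) [[ 485.  494.]
 [ 487. -141.]
 [ 671. -140.]
 [ 668.  495.]]
top 5 [413 177  18  18 221] [ 0.632 -0.316  0.096]
top 8 [162 271  31  30 248] [0.398 0.199 0.073]
bench z 0.0005465760357253685
[ 0.0999  0.0968  0.0988  0.1011  0.0981  0.1023  0.1008  0.1002  0.0998
  0.1008  0.1004  0.103   0.099   0.0976  0.1205  0.1193  0.121   0.1175
  0.0925  0.0969 -0.0012  0.0027 -0.0021 -0.0011 -0.002 ] [ 0.611 -0.125  0.098]
[ 0.1026  0.1003  0.1009  0.1034  0.1032  0.0976  0.0996  0.1007  0.0981
  0.1034  0.1018  0.0989  0.0991  0.0979  0.119   0.1207  0.1187  0.0911
  0.0957  0.0984 -0.0027 -0.0024  0.0005 -0.0004 -0.0017] 
[... 602 characters left out ...]
[413 128  24  21 216] [0.395 0.191 0.07 ]
scene 5 [  296   142   291   110 21040] [0.591 0.154 0.097]
((577.5338134765625, 176.81039428710938), (188.49359130859375, 636.1471557617188), 0.3318396508693695) [[ 481.  494.]
 [ 485. -142.]
 [ 674. -141.]
 [ 670.  495.]]
((577.7530517578125, 176.86390686035156), (187.4412384033203, 636.2792358398438), 0.41423094272613525) [[ 482.  494.]
 [ 486. -142.]
 [ 674. -141.]
 [ 669.  496.]]
scene 6 [  0 158  10  29 193] [ 0.347 -0.884  0.072]
scene 8 [213 235  16  20 228] [ 0.643 -0.317  0.093]
scene 9 [   0  237   88  120 7597] [ 0.726 -0.699  0.101]
scene 10 [369 257  25  27 497] [0.748 0.005 0.077]
scene 11 [ 486  309  131   84 4553] [0.965 0.282 0.087]
```

View pics/crop0.png

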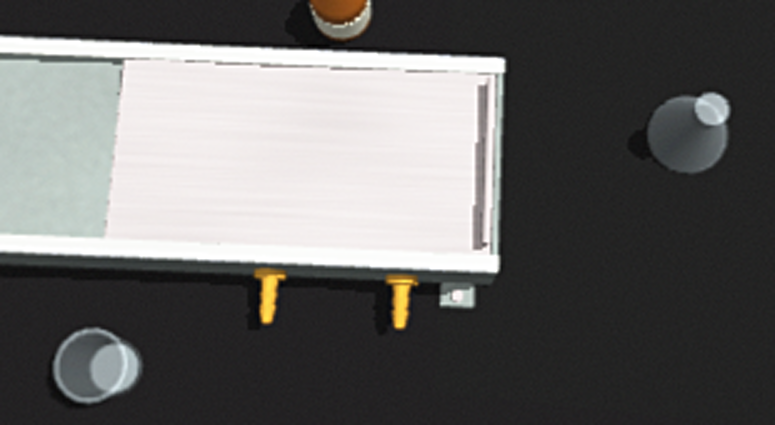

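```bash
cat >> h.py <<'E'
from scipy.spatial.transform import Rotation as Rn
def deltas(pos,quat,tpos,tz=None):
    """move from pos/quat to tpos with tool x down and tool z along tz(world)"""
    R=Rn.from_quat(quat)
    x=np.array([0,0,-1.]); 
    z=np.array(tz,float); z/=np.linalg.norm(z)
    T=Rn.from_matrix(np.stack([x,np.cross(z,x),z],1))
    rv=(R.inv()*T).as_rotvec(degrees=True)
    return rv, R.inv().apply(np.array(tpos)-pos)*100, T.inv().apply(np.array(tpos)-pos)*100
E
python3 - <<'E'
from h import *
from station import read_state
s=read_state(); print(np.round(Rn.from_quat(s['orientation']).as_matrix(),3))
W=np.load('pics/topW.npy')
q=W[165:245,325:342].reshape(-1,3); q=q[(q[:,2]>.114)&(q[:,2]<.125)]
print(len(q),np.percentile(q,[2,50,98],axis=0))
c=np.load('pics/top0cam.npz')
print(ray(c,(188.5,165),.0995),ray(c,(183,236),.0995))
for tz in ([0,1,0],[0,-1,0],[1,0,0],[-1,0,0]): print(tz,[np.round(a,2) for a in deltas(s['eef_pos'],s['orientation'],[.578,-.19,.18],tz)])
E
```

```text
[[-0.     0.947  0.321]
 [ 0.001  0.321 -0.947]
 [-1.     0.    -0.001]]
253 [[ 0.51153805 -0.13381506  0.1159373 ]
 [ 0.57607317 -0.12981922  0.11960845]
 [ 0.64372323 -0.12596352  0.12298608]]
[0.6507105  0.18548045 0.0995    ] [0.49789166 0.17972971 0.0995    ]
[0, 1, 0] [array([-1.6128e+02,  1.0000e-02, -1.1000e-01]), array([  3.84,  48.63, -18.41]), array([  3.8 , -40.15,  33.05])]
[0, -1, 0] [array([18.72, -0.08, -0.  ]), array([  3.84,  48.63, -18.41]), array([  3.8 ,  40.15, -33.05])]
[1, 0, 0] [array([-7.128e+01, -6.000e-02, -6.000e-02]), array([  3.84,  48.63, -18.41]), array([ 3.8 , 33.05, 40.15])]
[-1, 0, 0] [array([ 1.0872e+02, -7.0000e-02,  6.0000e-02]), array([  3.84,  48.63, -18.41]), array([  3.8 , -33.05, -40.15])]
```

Request:
play_rows([
  [[9.4, 0, 0, 0, 0, 0, 0], [9.3, 0, 0, 0, 0, 0, 0], [0, 0, 0, 0.4, 4.4, -3.7, 0], [0, 0, 0, 0.4, 4.4, -3.7, 0], [0, 0, 0, 0.4, 4.4, -3.7, 0]],
], squeeze=5)

```text
time: 0.78
eef_pos: [0.3094, -0.4086, 0.2063]
orientation: [0.5, 0.5, -0.5, 0.5]
ft_force: [0.9, -1.0, -0.4]
gripper_width: 0.513
```

Request:
play_rows([
  [[0, 0, 0, 0.4, 4.4, -3.7, 0], [0, 0, 0, 0.4, 4.4, -3.7, 0], [0, 0, 0, 0.4, 4.4, -3.7, 0], [0, 0, 0, 0.4, 4.4, -3.7, 0], [0, 0, 0, 0.4, 4.4, -3.7, 0]],
])

```text
time: 1.4
eef_pos: [0.5296, -0.2233, 0.1863]
orientation: [0.5, 0.5, -0.5, 0.5]
ft_force: [0.2, -0.8, -0.0]
gripper_width: 0.013
```

```bash
cat > st.py <<'E'
from h import *
from station import read_state
s=read_state(); print('t',s['time'],'pos',np.round(s['eef_pos'],4),'j',np.round(s['joints'],3),'F',np.round(s['ft_force'],1),'w',round(float(s['gripper_width']),3))
print(np.round(Rn.from_quat(s['orientation']).as_matrix(),3).tolist())
E
python3 st.py
```

```text
t 1.4 pos [ 0.5296 -0.2233  0.1863] j [-0.593  0.326  1.523 -0.     1.293  0.978] F [ 0.2 -0.8 -0. ] w 0.013
[[-0.0, 1.0, 0.0], [-0.0, 0.0, -1.0], [-1.0, -0.0, 0.0]]
```

Request:
play_rows([
  [[0, 0, 0, 2, 2.4, -1.9, 0], [0, 0, 0, 2.4, 2.4, -1.9, 0], [0, 0, 0, 3.4, 0, 0, 0], [0, 0, 0, 0, 0, 0, 0]],
])

```text
time: 1.9
eef_pos: [0.5744, -0.1852, 0.1056]
orientation: [0.499, 0.503, -0.5, 0.498]
ft_force: [0.7, 0.2, 0.7]
gripper_width: 0.011
```

```bash
python3 st.py
```

```text
t 1.9 pos [ 0.5744 -0.1852  0.1056] j [-0.496  0.45   1.545 -0.     1.153  1.073] F [0.7 0.2 0.7] w 0.011
[[-0.006, 1.0, 0.001], [0.003, 0.001, -1.0], [-1.0, -0.006, -0.003]]
```

Request:
play_rows([
  [[0, 0, 0, 0, 0, -1.5, 0], [0, 0, 0, 0, 0, -1, 0], [0, 0, 0, 0, 0, -0.7, 0], [0, 0, 0, 0, 0, -0.7, 0], [0, 0, 0, 0, 0, -0.7, 0]],
])

```text
time: 2.52
eef_pos: [0.5767, -0.1412, 0.1094]
orientation: [0.5, 0.499, -0.5, 0.501]
ft_force: [-1.6, -3.2, 2.9]
gripper_width: 0.004
```

Request:
play_rows([
  [[0, 0, 0, 0, 0, -1, 0], [0, 0, 0, 0, 0, -1, 0], [0, 0, 0, 0, 0, -1.5, 0], [0, 0, 0, 0, 0, -1.5, 0], [0, 0, 0, 0, 0, -1.5, 0]],
])

```text
time: 3.15
eef_pos: [0.5764, -0.0753, 0.1093]
orientation: [0.5, 0.5, -0.5, 0.5]
ft_force: [-2.1, -3.5, 6.0]
gripper_width: 0.003
```

```bash
python3 st.py;python3 - <<'E'
from station import viewer
import cv2
p,d=viewer.snapshot("scene"); cv2.imwrite("pics/s1.png",p[:,:,::-1])
E
```

```text
t 3.15 pos [ 0.5764 -0.0753  0.1093] j [-3.210e-01  4.060e-01  1.606e+00 -1.000e-03  1.129e+00  1.249e+00] F [-2.1 -3.5  6. ] w 0.003
[[0.0, 1.0, 0.0], [-0.001, 0.0, -1.0], [-1.0, 0.0, 0.001]]
```

View pics/s1.png

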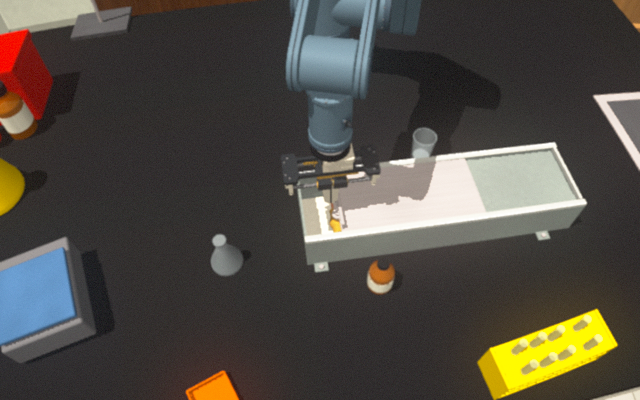

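Request:
play_rows([
  [[0, 0, 0, 0, 0, -2, 0], [0, 0, 0, 0, 0, -2, 0], [0, 0, 0, 0, 0, -2, 0], [0, 0, 0, 0, 0, -2, 0], [0, 0, 0, 0, 0, -2, 0]],
])

```text
time: 3.82
eef_pos: [0.5759, 0.0253, 0.1089]
orientation: [0.5, 0.5, -0.5, 0.5]
ft_force: [-2.2, -4.0, 5.7]
gripper_width: 0.004
```

Request:
play_rows([
  [[0, 0, 0, 0, 0, -2, 0], [0, 0, 0, 0, 0, -2, 0], [0, 0, 0, 0, 0, -2, 0], [0, 0, 0, 0, 0, -1.2, 0], [0, 0, 0, 0, 0, -1, 0]],
])

```text
time: 4.45
eef_pos: [0.5756, 0.1073, 0.1087]
orientation: [0.499, 0.501, -0.5, 0.5]
ft_force: [-2.3, -3.3, 6.2]
gripper_width: 0.001
```

```bash
python3 st.py;python3 - <<'E'
from station import viewer
import cv2
p,d=viewer.snapshot("scene"); cv2.imwrite("pics/s2.png",cv2.resize(p[100:280,260:620,::-1],None,fx=2,fy=2))
E
```

```text
t 4.45 pos [0.5756 0.1073 0.1087] j [-0.006  0.415  1.595 -0.     1.134  1.564] F [-2.3 -3.3  6.2] w 0.001
[[-0.001, 1.0, 0.001], [-0.0, 0.001, -1.0], [-1.0, -0.001, 0.0]]
```

View pics/s2.png

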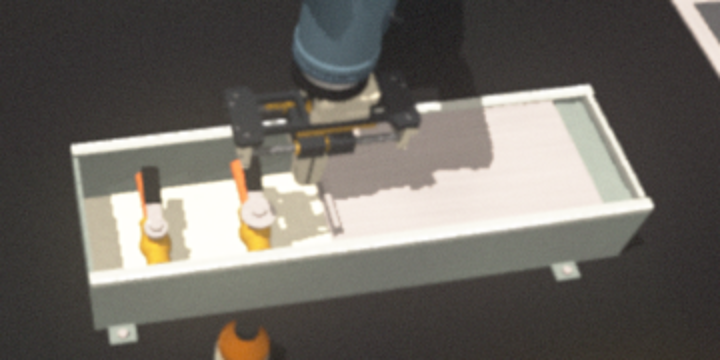

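The cover follows the fingers and both valves are now exposed. The disc looks to be on the left-hand valve (257,210). I go on to the stop in small steps.

Request:
play_rows([
  [[0, 0, 0, 0, 0, -1, 0], [0, 0, 0, 0, 0, -1, 0], [0, 0, 0, 0, 0, -0.6, 0], [0, 0, 0, 0, 0, -0.4, 0], [0, 0, 0, 0, 0, -0.3, 0]],
])

```text
time: 5.12
eef_pos: [0.5761, 0.1395, 0.1084]
orientation: [0.5, 0.5, -0.5, 0.5]
ft_force: [-2.2, -3.1, 2.5]
gripper_width: 0.005
```

Request:
play_rows([
  [[0, 0, 0, 0, 0, -0.3, 0], [0, 0, 0, 0, 0, -0.3, 0], [0, 0, 0, 0, 0, -0.2, 0]],
])

```text
time: 5.5
eef_pos: [0.5763, 0.1467, 0.1085]
orientation: [0.499, 0.5, -0.5, 0.5]
ft_force: [-1.9, -8.4, 1.9]
gripper_width: 0.006
```

Request:
play_rows([
  [[0, 0, 0, 0, 0, -0.2, 0], [0, 0, 0, 0, 0, -0.1, 0]],
])

```text
time: 5.75
eef_pos: [0.5762, 0.1469, 0.1085]
orientation: [-0.498, -0.499, 0.501, -0.501]
ft_force: [-2.4, -15.7, 1.9]
gripper_width: -0.0
```

```bash
python3 st.py
```

```text
t 5.75 pos [0.5762 0.1469 0.1085] j [ 0.066  0.43   1.57  -0.006  1.143  1.639] F [ -2.4 -15.7   1.9] w -0.0
[[-0.001, 1.0, 0.001], [-0.006, 0.001, -1.0], [-1.0, -0.001, 0.006]]
```

The force rose from 3 to 16 N while the position stalled at y = 0.147, so the cover is at its stop. I back off, rise, and turn the tool for the lever.

Request:
play_rows([
  [[0, 0, 0, 0, 0, 0.5, 0], [0, 0, 0, 0, 0, 1, 0], [0, 0, 0, 0, 0, 1.5, 0], [0, 0, 0, -5, 0, 0, 0], [-10, 0, 0, -5, 0, 0, 0]],
])

```text
time: 6.38
eef_pos: [0.5761, 0.1194, 0.2093]
orientation: [0.453, 0.543, -0.454, 0.542]
ft_force: [-0.1, 0.0, 0.8]
gripper_width: 0.006
```

Request:
play_rows([
  [[-10, 0, 0, -2, 0, 0, 0], [-10, 0, 0, 0, 0, 0, 0], [-10, 0, 0, 0, 0, 0, 0], [-10, 0, 0, 0, 0, 0, 0], [-10, 0, 0, 0, 0, 0, 0]],
])

```text
time: 7.0
eef_pos: [0.5765, 0.1197, 0.2287]
orientation: [0.181, 0.683, -0.181, 0.684]
ft_force: [0.1, 0.1, 0.5]
gripper_width: 0.006
```

Request:
play_rows([
  [[-10, 0, 0, 0, 0, 0, 0], [-10, 0, 0, 0, 0, 0, 0], [-10, 0, 0, 0, 0, 0, 0], [0, 0, 0, 0, -5, -3, 0], [0, 0, 0, 0, -5, -3, 0]],
])

```text
time: 7.62
eef_pos: [0.5158, 0.019, 0.2284]
orientation: [-0.001, 0.707, 0.001, 0.707]
ft_force: [0.5, -0.8, 0.1]
gripper_width: 0.005
```

```bash
python3 st.py; python3 - <<'E'
from station import viewer
import cv2,numpy as np
for n in ("scene","top","wrist"):
    i=viewer.camera_info(n); p,d=viewer.snapshot(n); cv2.imwrite(f"pics/{n}3.png",p[:,:,::-1]); np.save(f"pics/{n}3.npy",d)
    np.savez(f"pics/{n}3cam.npz",**{k:np.array(v) for k,v in i.items()})
E
```

```text
t 7.625 pos [0.5158 0.019  0.2284] j [-0.179  0.191  1.599 -0.     1.352 -0.181] F [ 0.5 -0.8  0.1] w 0.005
[[0.0, -0.002, 1.0], [-0.0, 1.0, 0.002], [-1.0, -0.0, 0.0]]
```

View pics/top3.png

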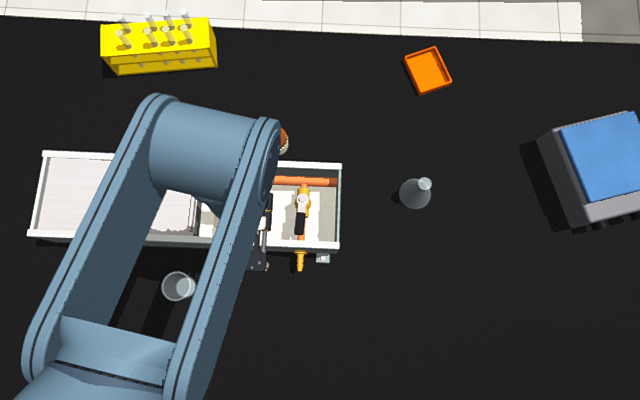

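View pics/wrist3.png

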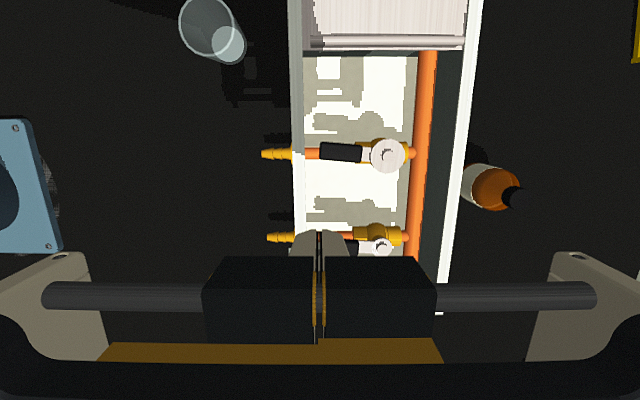

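View pics/scene3.png

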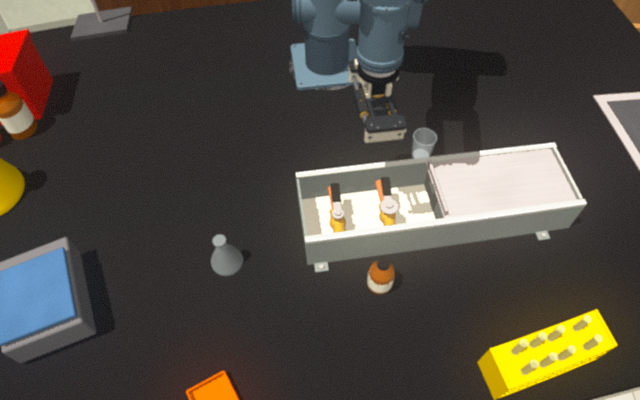

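The tagged valve is the left one (y = +35), with its disc at (386,154) and sleeve (320–362,152) in the wrist view. The cover is over the left part. Next I measure stem, sleeve and flange.

```bash
python3 - <<'E'
from h import *
p=cv2.imread('pics/wrist3.png'); c=np.load('pics/wrist3cam.npz'); d=np.load('pics/wrist3.npy'); W=world(d,c)
cv2.imwrite('pics/wc.png',cv2.resize(p[0:270,250:490],None,fx=2.2,fy=2.2,interpolation=cv2.INTER_CUBIC))
g=p.max(2)
# sleeve
for nm,(v0,v1,u0,u1) in dict(tag=(135,170,312,372)).items():
    m=np.zeros(g.shape,np.uint8); m[v0:v1,u0:u1]=(g[v0:v1,u0:u1]<70)
    z=W[...,2]; m&=((z>.07)&(z<.1)).astype(np.uint8)
    k,l,st,ce=cv2.connectedComponentsWithStats(m); i=1+np.argmax(st[1:,4]); q=W[l==i]
    r=cv2.minAreaRect((q[:,:2]*1000).astype(np.float32)); print(nm,st[i],np.median(q,0),r,np.round(cv2.boxPoints(r)))
q=W[135:175,365:407].reshape(-1,3); q=q[(q[:,2]>.077)&(q[:,2]<.086)]
print('disc',np.percentile(q,[2,50,98],axis=0))
q=W[30:55,300:470].reshape(-1,3); q=q[(q[:,2]>.113)&(q[:,2]<.125)]
print('flange',np.percentile(q,[2,50,98],axis=0))
print('ray disc',ray(c,(386,154.5),.081),'sl',ray(c,(320,151.5),.087),ray(c,(362,153.5),.087))
# cover top left edge from scene? gap
b=np.array([.5785,.0195]); print('expected stem',b+[.015,.035])
E
```

```text
tag [319 142  43  21 730] [0.53851072 0.05915991 0.08681431] ((538.7501220703125, 59.00022506713867), (19.377063751220703, 47.65626525878906), 84.6531982421875) [[514.  52.]
 [562.  47.]
 [563.  66.]
 [516.  71.]]
disc [[0.56898936 0.03672636 0.07794958]
 [0.59061869 0.0550068  0.08126715]
 [0.61039492 0.07165719 0.08568708]]
flange [[0.51004483 0.15941996 0.11566787]
 [0.57477439 0.1626852  0.11901011]
 [0.64437306 0.16732037 0.12082848]]
ray disc [0.59116685 0.05555941 0.081     ] sl [0.51631049 0.0597287  0.087     ] [0.56292695 0.05738891 0.087     ]
expected stem [0.5935 0.0545]
```

View pics/wc.png

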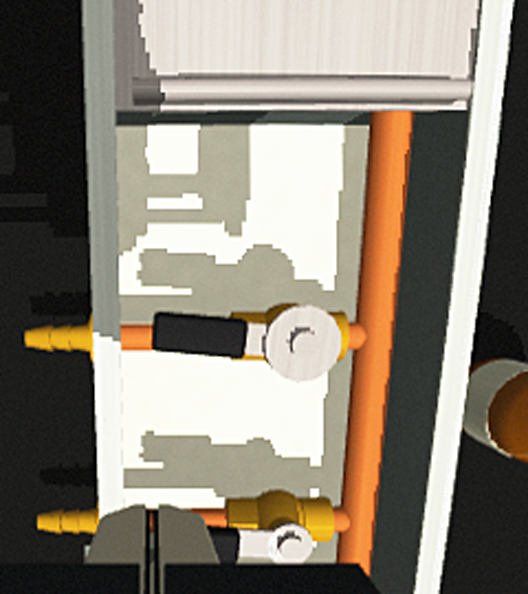

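Request:
play_rows([
  [[0, 0, 0, 3, 0.5, 2, 0], [0, 0, 0, 5, 0, 0, 0], [0, 0, 0, 3.5, 0, 0, 0], [0, 0, 0, 0, 0, 0, 0]],
])

```text
time: 8.28
eef_pos: [0.5348, 0.0264, 0.1111]
orientation: [0.0, 0.709, 0.001, 0.705]
ft_force: [0.0, -0.2, 0.3]
gripper_width: 0.007
```

```bash
python3 st.py; python3 - <<'E'
from station import viewer
import cv2,numpy as np
p,d=viewer.snapshot("scene"); cv2.imwrite("pics/s4.png",cv2.resize(p[130:260,290:490,::-1],None,fx=4,fy=4,interpolation=cv2.INTER_CUBIC))
p,d=viewer.snapshot("wrist"); cv2.imwrite("pics/w4.png",p[:,:,::-1])
E
```

```text
t 8.275 pos [0.5348 0.0264 0.1111] j [-1.600e-01  3.340e-01  1.713e+00  1.000e-03  1.101e+00 -1.610e-01] F [ 0.  -0.2  0.3] w 0.007
[[-0.006, -0.001, 1.0], [0.001, 1.0, 0.001], [-1.0, 0.001, -0.006]]
```

View pics/s4.png

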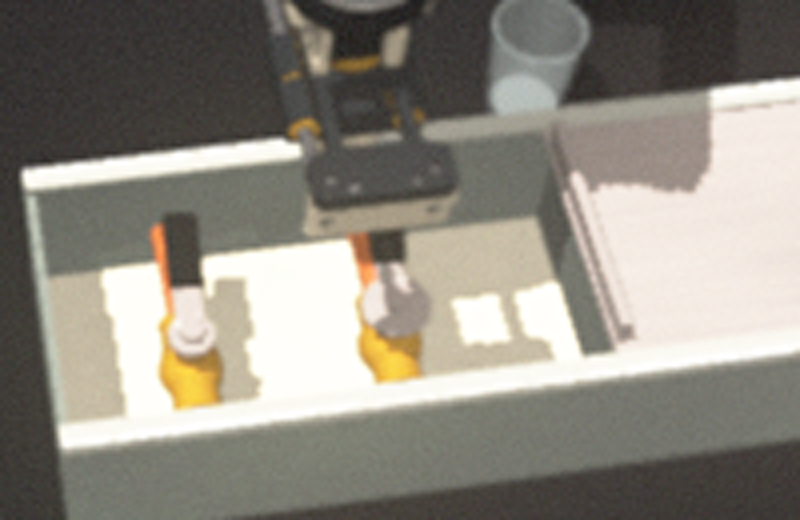

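View pics/w4.png

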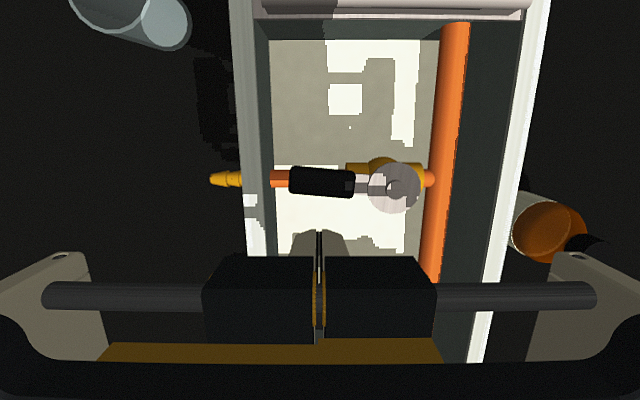

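The fingers stand clear on the right of the tagged sleeve (320,182 in the wrist view), so I lower them to mid sleeve height.

Request:
play_rows([
  [[0, 0, 0, 2, 0, 0, 0], [0, 0, 0, 1.1, 0, 0.1, 0], [0, 0, 0, 0, 0, 0, 0], [0, 0, 0, 0, 0.5, 0, 0]],
])

```text
time: 8.88
eef_pos: [0.5381, 0.0302, 0.0836]
orientation: [-0.0, 0.707, -0.0, 0.708]
ft_force: [0.1, -0.2, -0.1]
gripper_width: 0.007
```

Request:
play_rows([
  [[0, 0, 0, 0, 0.3, 0, 0], [0, 0, 0, 0, 0.3, 0, 0]],
])

```text
time: 9.12
eef_pos: [0.5376, 0.0365, 0.0831]
orientation: [-0.0, 0.707, 0.0, 0.707]
ft_force: [0.0, -0.4, 0.3]
gripper_width: 0.008
```

Request:
play_rows([
  [[0, 0, 0, 0, 0.3, 0, 0], [0, 0, 0, 0, 0.3, 0, 0]],
])

```text
time: 9.38
eef_pos: [0.5374, 0.0411, 0.0828]
orientation: [-0.001, 0.707, -0.001, 0.707]
ft_force: [-1.4, -6.4, 1.3]
gripper_width: 0.003
```

```bash
python3 st.py
```

```text
t 9.375 pos [0.5374 0.0411 0.0828] j [-0.129  0.369  1.741 -0.003  1.031 -0.129] F [-1.4 -6.4  1.3] w 0.003
[[0.0, -0.001, 1.0], [-0.002, 1.0, 0.001], [-1.0, -0.002, 0.0]]
```

Contact at TCP y ≈ 0.041. I drop 3 mm for more overlap, then push along the arc, turning the tool with the lever.

Request:
play_rows([
  [[0, 0, 0, 0.15, -0.4, 0, 0], [4, 0, 0, 0.2, 0, 0, 0], [0, 0, 0, 0, 0.3, 0, 0], [0, 0, 0, 0, 0.3, 0, 0], [6, 0, 0, 0, 0.6, -0.15, 0]],
])

```text
time: 10.0
eef_pos: [0.5363, 0.0487, 0.079]
orientation: [0.061, 0.705, -0.063, 0.704]
ft_force: [-1.1, -8.3, -1.0]
gripper_width: 0.005
```

Request:
play_rows([
  [[8, 0, 0, 0, 0.8, -0.2, 0], [8, 0, 0, 0, 0.8, -0.2, 0]],
])

```text
time: 10.25
eef_pos: [0.5368, 0.0651, 0.079]
orientation: [0.159, 0.689, -0.161, 0.689]
ft_force: [0.7, -8.3, -1.9]
gripper_width: 0.003
```

```bash
cat > lv.py <<'E'
from h import *
from station import read_state
s=read_state(); R=Rn.from_quat(s['orientation']).as_matrix(); st=np.array([.594,.055])
v=s['eef_pos'][:2]-st; z=R[:2,2]; y=R[:2,1]
print('yaw',round(np.degrees(np.arctan2(-z[1],z[0])),2),'radial',round(-v@z,4),'offs',round(-v@y,4),'z',round(s['eef_pos'][2],4),'F',np.round(s['ft_force'],1),'j6',round(s['joints'][5],2),'t',s['time'], 'pos',np.round(s['eef_pos'],4))
E
python3 lv.py
```

```text
yaw 26.15 radial 0.0558 offs 0.0161 z 0.079 F [ 0.7 -8.3 -1.9] j6 0.37 t 10.25 pos [0.5368 0.0651 0.079 ]
```

Request:
play_rows([
  [[8, 0, 0, 0, 0.8, -0.2, 0], [8, 0, 0, 0, 0.8, -0.2, 0], [8, 0, 0, 0, 0.8, -0.2, 0]],
])

```text
time: 10.62
eef_pos: [0.5444, 0.0884, 0.079]
orientation: [0.298, 0.641, -0.301, 0.64]
ft_force: [-2.9, -7.6, 0.6]
gripper_width: 0.007
```

```bash
python3 lv.py
```

```text
yaw 50.14 radial 0.0574 offs 0.0167 z 0.079 F [-2.9 -7.6  0.6] j6 0.84 t 10.625 pos [0.5444 0.0884 0.079 ]
```

Request:
play_rows([
  [[8, 0, 0, 0, 0.8, -0.15, 0], [8, 0, 0, 0, 0.8, -0.15, 0], [8, 0, 0, 0, 0.8, -0.15, 0]],
])

```text
time: 11.0
eef_pos: [0.5611, 0.1052, 0.0788]
orientation: [0.425, 0.565, -0.428, 0.563]
ft_force: [-5.3, -6.3, 2.2]
gripper_width: 0.005
```

```bash
python3 lv.py
```

```text
yaw 74.14 radial 0.0573 offs 0.018 z 0.0788 F [-5.3 -6.3  2.2] j6 1.29 t 11.0 pos [0.5611 0.1052 0.0788]
```

Request:
play_rows([
  [[6, 0, 0, 0, 0.6, -0.1, 0], [5, 0, 0, 0, 0.5, -0.1, 0], [4, 0, 0, 0, 0.4, -0.1, 0]],
])

```text
time: 11.38
eef_pos: [0.573, 0.1113, 0.0785]
orientation: [0.493, 0.506, -0.498, 0.503]
ft_force: [-15.6, -6.7, 10.5]
gripper_width: 0.008
```

```bash
python3 lv.py
```

```text
yaw 89.01 radial 0.0567 offs 0.0201 z 0.0785 F [-15.6  -6.7  10.5] j6 1.56 t 11.375 pos [0.573  0.1113 0.0785]
```

Request:
play_rows([
  [[0, 0, 0, 0, 0.2, 0, 0], [0, 0, 0, 0, 0, 0, 0]],
])

```text
time: 11.62
eef_pos: [0.573, 0.1114, 0.0783]
orientation: [0.491, 0.508, -0.499, 0.502]
ft_force: [-15.6, -5.1, 10.4]
gripper_width: 0.005
```

```bash
python3 lv.py
```

```text
yaw 88.86 radial 0.0568 offs 0.0199 z 0.0783 F [-15.6  -5.1  10.4] j6 1.55 t 11.625 pos [0.573  0.1114 0.0783]
```

Request:
play_rows([
  [[0, 0, 0, 0, 0.2, 0, 0], [0, 0, 0, 0, 0.1, 0, 0]],
])

```text
time: 11.88
eef_pos: [0.5732, 0.1114, 0.0782]
orientation: [0.49, 0.509, -0.5, 0.501]
ft_force: [-24.4, -5.2, 17.9]
gripper_width: 0.005
```

```bash
python3 lv.py; python3 - <<'E'
from station import viewer
import cv2,numpy as np
i=viewer.camera_info("wrist"); p,d=viewer.snapshot("wrist"); cv2.imwrite("pics/w5.png",p[:,:,::-1])
p,d=viewer.snapshot("scene"); cv2.imwrite("pics/s5.png",cv2.resize(p[130:260,290:490,::-1],None,fx=4,fy=4,interpolation=cv2.INTER_CUBIC))
E
```

```text
yaw 88.84 radial 0.0568 offs 0.0197 z 0.0782 F [-24.4  -5.2  17.9] j6 1.55 t 11.875 pos [0.5732 0.1114 0.0782]
```

View pics/s5.png

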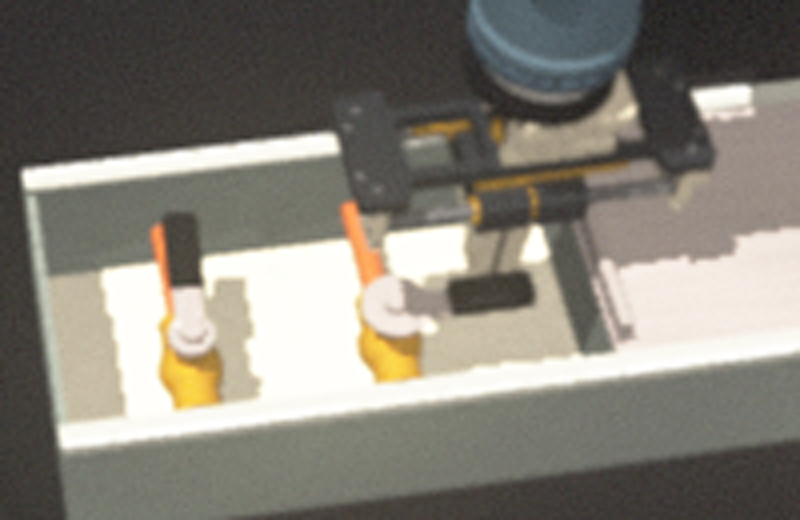

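View pics/w5.png

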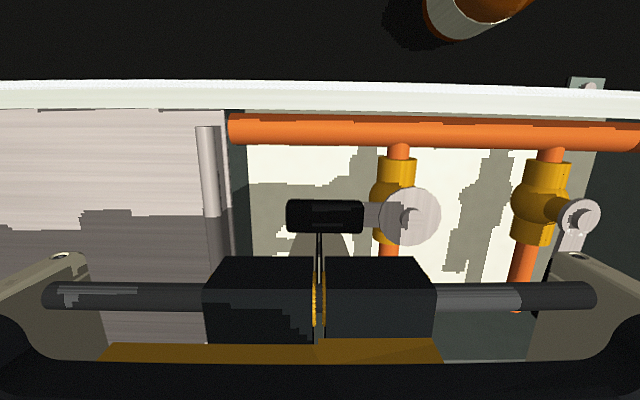

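The lever is square across, pointing to the cover, and the force rises to 24 N with no further motion, so it is at its stop. I back off, rise and look.

Request:
play_rows([
  [[0, 0, 0, 0, -0.5, 0, 0], [0, 0, 0, 0, -0.8, 0, 0], [0, 0, 0, 0, -0.8, 0, 0], [0, 0, 0, -4, 0, 0, 0], [0, 0, 0, -5, 0, 0, 0]],
])

```text
time: 12.6
eef_pos: [0.56, 0.1121, 0.1691]
orientation: [0.495, 0.505, -0.496, 0.504]
ft_force: [2.2, -0.2, -0.2]
gripper_width: 0.005
```

Request:
play_rows([
  [[0, 0, 0, -4, -2, 0, 0], [0, 0, 0, 0, -4, 4, 0], [0, 0, 0, 0, -3, 4, 0], [0, 0, 0, 0, 0, 5, 0], [0, 0, 0, 0, 0, 5, 0]],
])

```text
time: 13.22
eef_pos: [0.4741, -0.0707, 0.2098]
orientation: [0.496, 0.504, -0.495, 0.505]
ft_force: [1.0, -0.2, -0.8]
gripper_width: 0.002
```

Request:
play_rows([
  [[0, 0, 0, 0, 0, 5, 0], [0, 0, 0, 0, 0, 5, 0], [0, 0, 0, 0, 0, 5, 0], [0, 0, 0, 0, 0, 5, 0], [0, 0, 0, 0, 0, 5, 0]],
])

```text
time: 13.85
eef_pos: [0.4789, -0.3212, 0.2093]
orientation: [0.496, 0.504, -0.495, 0.505]
ft_force: [-0.1, 0.8, 0.2]
gripper_width: 0.005
```

```bash
python3 st.py; python3 - <<'E'
from station import viewer
from h import *
for n in ("scene","top"):
    i=viewer.camera_info(n); p,d=viewer.snapshot(n); cv2.imwrite(f"pics/{n}6.png",p[:,:,::-1]); W=world(d,i)
    if n=="top":
        W0=np.load('pics/topW.npy')
        m=(p.max(2)<60)&(W[...,2]>.075)&(W[...,2]<.1)
        m[:150]=0;m[250:]=0; m[:,:180]=0;m[:,345:]=0
        k,l,s,c=cv2.connectedComponentsWithStats(m.astype(np.uint8))
        for j in range(1,k):
            if s[j,4]>40: q=W[l==j]; print(s[j],np.round(np.median(q,0),3),cv2.minAreaRect((q[:,:2]*1000).astype(np.float32)))
        q=W[160:245,180:205].reshape(-1,3); q=q[(q[:,2]>.114)&(q[:,2]<.125)]; print('flange',len(q),np.median(q,0))
        for nm,(v0,v1,u0,u1) in dict(flask=(170,212,395,435),beaker=(265,305,158,200),bottle=(120,158,260,292)).items():
            q=W[v0:v1,u0:u1].reshape(-1,3); q=q[q[:,2]>0.015]; print(nm,np.round(np.nanmin(q,0),3),np.round(np.nanmax(q,0),3))
E
```

```text
t 13.85 pos [ 0.4789 -0.3212  0.2093] j [-7.850e-01  3.120e-01  1.485e+00  1.000e-03  1.344e+00  7.680e-01] F [-0.1  0.8  0.2] w 0.005
[[0.001, 1.0, 0.018], [-0.0, 0.018, -1.0], [-1.0, 0.001, 0.0]]
[213 191  22   9 167] [0.591 0.106 0.087] ((591.029052734375, 107.15003967285156), (17.254667282104492, 45.384429931640625), 0.41992852091789246)
[295 213  10  22 179] [ 0.538 -0.058  0.087] ((538.0833129882812, -57.55615234375), (17.3226318359375, 45.72918701171875), 87.0597915649414)
flange 261 [0.57621027 0.16276715 0.11925606]
flask [ 0.601 -0.353  0.015] [ 0.667 -0.283  0.102]
beaker [0.369 0.16  0.015] [0.428 0.219 0.079]
bottle [ 0.71  -0.018  0.015] [0.762 0.036 0.11 ]
```

View pics/top6.png

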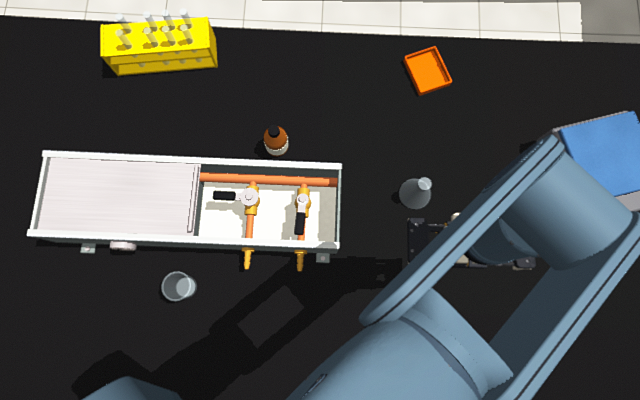

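View pics/scene6.png

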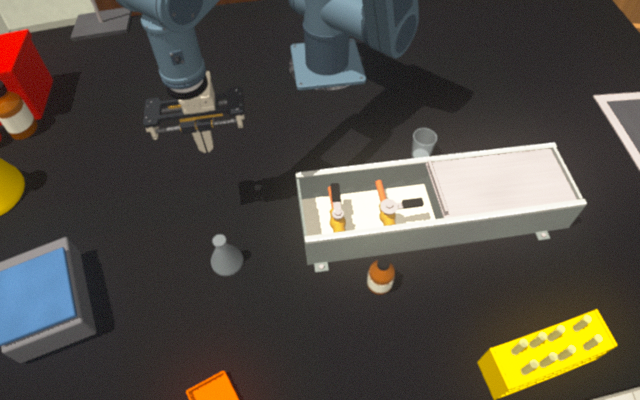

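The tagged sleeve (225,195) now lies square, within 0.1° of the box's measured axis. The cover is still at its stop, the plain lever points to the robot and the glassware has not moved. I hand in the job.

```bash
python3 -c "
from station import job
print(job.close_job())"
```

```text
the job is handed in; nothing more can be done
None
```

I slid the cover open with the shut fingers against its flange. The force rose from 3 to 16 N with no further motion, so it was at its stop. I then pushed the tagged lever (the left valve) round clockwise with the side of the fingers until it stopped too, at 24 N with no motion.

The last checks, made after the arm had moved clear and the job stood at about 14 s:

- **Cover:** the flange had travelled about 293 mm from where it started. It now sits at box y ≈ 0.143 m, which fits about 300 mm open, and it did not move while I worked the lever.
- **Tagged lever:** it lies square across its pipe, within about 0.1° of the box's +y axis.
- **Plain lever:** it still points towards the robot, about 3° off the box's axis. I did not touch it.
- **Glassware:** the flask, beaker and bottle are where they started, to within about 3 mm.

No check failed or disagreed with another.

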